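# Snap the wide worksheet stand open

### The arm

A 6-joint arm with a two-finger parallel gripper is mounted at the origin on a cart in front of the work surface, level with it; the furniture and walls round the work are solid. World frame = base frame: x ahead of the robot, y to its left, z up, the work surface at z = 0. Lengths are in mm, angles in rad, forces in N, time in s.
With the tool pointing down it reaches from about 275 to 750 mm from the base axis. Payload 10.2 kg.
Tool frame: the origin (TCP) lies between the finger pads; the fingertips stand 17 mm ahead of it and the grasp point (between the pads) lies 2 mm behind it (tips_ahead is the distance from the TCP to the fingertips, in mm); z points along the fingers, y is the line along which they close (so a half turn about z gives the same grasp; the last joint's range is limited). The gripper opens to 85 mm and grips with 20 to 120 N. Pads are 22 mm wide; open, the fingers measure 114 mm over their backs; the gripper's body (76 mm by 85 mm) begins 54 mm behind the grasp point. The pads swing forward as they close: fully open they stand 13 mm farther back than shut.
Start: joints at [-1.572, 0.313, 1.498, -0, 1.331, -0.223], TCP at [115.479, -512.148, 248.294] pointing down, gripper open.
Joint ranges: [-2.94, 2.94], [-0.97, 2.17], [0.19, 2.56], [-1.23, 4.37], [0.02, 3.11], [-2.88, 2.88]. Speed limits (rad/s): [2.39, 2.39, 3.01, 3.14, 3.14, 3.14].

### API

Orientations are given as a unit quaternion [w, x, y, z].
In Python, from rig import sense, capture, finish_job, boxes_of, tips_ahead gives the robot as it stands.
- The arm moves only by the tool drive_tool, never from a script. Its argument "commands" is text: rows parted by semicolons, each of 7 numbers parted by spaces: the shift along the world's x, y, z in units of 0.1 m (1.0 is 0.1 m), then the turn, a rotation vector about the world's x, y, z in units of pi/4 rad (1.0 is pi/4 rad), then the opening in per cent of the stroke, from 0 (shut) to 100 (fully open). A call has 1 to 20 rows; each row shifts and turns the commanded pose from where the row before left it; what a row does not reach is not made up. A row lasts 1/12 s, in which the tool goes at most 41.7 mm and 7.16 degrees, less where a joint would pass 70% of its speed; a pose out of reach is approached as far as the arm can. A call with a number of a shift or a turn outside -1 to 1 is refused whole. A call with a gripper value outside its range is refused whole. The fingers move at their own pace and stop on an object; "force" is the grip in N (left out, the last holds). Time passes only in rows, so rows that do not move let the fingers close. It gives the time, the measured TCP pose, the force, the opening and the grip force at its end, in the units of the state.
- sense(): the state, without advancing time (a new reading comes with each control period).
- capture(name): name is "scene" or "side" or "wrist"; returns a dict with "pixels" (480x640x3 uint8, blue, green, red), "fov_y" (degrees; the focal length in pixels is half the picture's height over the tangent of half this angle, whatever the lens; pixels are square), "cx", "cy" (the principal point, pixels), "position" and "attitude" of the camera in the world; the wrist camera has in their place "tool_from_camera" (4x4, takes a point from camera to tool coordinates, whose origin is the TCP and whose axes are the flange's). Camera axes: x right, y down, z forward; pixel columns grow to the right and rows downward; lengths in mm; the calibration is good to about 2 mm. A picture is of the moment at which its call begins: read the wrist's pose just before it. There is no depth.
- finish_job(): hands the job in; it is judged then, once.
Trained networks look in a picture, given as the dict that the camera call returned (one of the last four; its "shot" number tells which), for a name from the list of things; names that differ only in an ending like _2 or _b are one class to them, and where a whole thing is asked for, a point or a joint stands for the part that bears it (a point fixed in the world has none). Each returns a list of dicts, best first, with "confidence" (0 to 1); they miss things now and then, are a little off and sometimes report something else, mostly with a low value. They report only what shows in the picture. A call takes as long as a camera call. They do not tell look-alikes from the thing itself.
- boxes_of(picture, name): "position" ([column, row] in pixels, amid what is visible of it).
The state is a dict: "time_s": time; "joints": joint angles; "dq": joint speeds; "tau": joint torques, N m; "eef_pos": TCP position; "ee_rot": TCP orientation; "force": force on the tool from outside, world axes, zero at the start; "wrist_torque": the same for the moment, N m; "grip_width": opening from 0.0 (shut) to 1.0 (fully open); "grip_force": force on a finger pad.
Only numpy, scipy, OpenCV 4.12 (cv2) and the standard library are available. Lean on these libraries where they do the work, as an engineer would, in place of code of your own. Each camera call takes 0.05 s, during which the arm holds its last target. There are 200 camera calls.

### The job

Two folding worksheet stands lie folded flat on the bench. Lift the wider one's board by the metal tab at its front edge, up and over until it snaps fully open and stays leaning back by itself, then let go of it. Leave the narrower stand folded.

Things in the scene. Friction and masses are not known exactly. Their poses are not given: they have to be found in the camera images.
- wide_stand_board (a joint): angle of the wider stand's board: 0 = folded flat on its base, 1.85 rad = fully open at its stop, leaning back just past upright. The hinge is sprung over-centre: below about 1.25 rad it pulls the board shut, beyond that it throws the board open by itself. Lifting takes 2 to 3 N at the tab at first, less later.
- wide_stand_tab (a point): grip point of the wider stand's lifting tab: an aluminium tongue in the board's plane, 22 mm wide along the hinge, 8 thick, sticking out 40 past the middle of the board's free edge. The point is mid-width and mid-thickness, 28 mm out from that edge, 143 from the hinge axis. Folded, it is 31 mm above the bench, nothing under or beside it. x points along the board to the hinge, y along the hinge.
- wide_stand_hinge (a point): middle of the wider stand's hinge axis, 31 mm above the bench at the rear of its plywood base (130 mm deep, 140 wide, 24 high, fixed to the bench). The board is 112 mm wide, 8 thick, reaches 115 from the axis and opens like a laptop lid. x points level from the stand's front to its rear, y along the axis, z up; the opening tab rises and passes over the hinge toward +x.
- narrow_stand_board (a joint): angle of the narrower stand's board (base 85 mm wide, otherwise of the same build): 0 = folded flat, as it must stay. The stands lie side by side in either order, about 0.2 m apart. To the right of both a fixed stack of trays of pots stands 340 mm high: reach over it, not through it. A vice is fixed in front of the left stand; small weights, a cup and a tin stand behind.
There are look-alikes about, which are no part of the job. What is shaped like the part that bears narrow_stand_board but turquoise is not meant.

How it is judged (in metres and radians):
At the end, for the whole second after the job is handed in: The wider stand's board is open to more than 1.7 rad (its stop is at 1.85) and at rest, and the narrower stand is folded to within 0.1 rad (value of joint wide_stand_board above 1.7 rad and velocity of joint wide_stand_board between -0.05 and 0.05 rad/s and value of joint narrow_stand_board below 0.1 rad); the robot touches nothing.
It fails at once if the narrower stand's board is lifted by more than 0.35 rad (value of joint narrow_stand_board above 0.35 rad).
It also fails if it takes over 40 s, if anything falls off the work surface, if the arm or the gripper's body presses on something with over 40 N, if the wrist force passes 120 N, or if a joint passes its speed limit or range.

## Working session

There is one attempt and no reset: what is moved stays moved. The work goes in short steps, Python scripts to look and compute and a tool call to move; the robot and the scene stay as the last step left them, time stands still between calls to the robot, and variables do not carry over. Pictures are saved under pics/ and viewed, at most 10 in all, crops included, and the job is handed in when it is done.

Besides the shell and the picture viewer there is one more tool, called after "Emit:" as a command line: name --argument value ..., lists and objects as JSON in quotes. drive_tool: Moves the arm, as the interface text tells. Shifts and turns lie within -1 to 1; 1 stands for 0.1 m of shift or pi/4 rad of turn. Its arguments: {"type":"object","properties":{"commands":{"type":"string"},"force":{"type":"number"}},"required":["commands"]}

```bash
mkdir -p pics
cat > h.py <<'E'
import numpy as np, cv2
from scipy.spatial.transform import Rotation as R
from rig import *
def rot(a):
    a=np.array(a,float)
    return a if a.shape==(3,3) else R.from_quat(a,scalar_first=True).as_matrix()
def f(p): return 240/np.tan(np.radians(p["fov_y"])/2)
def campose(p,s=None):
    if "position" in p: return rot(p["attitude"]),np.array(p["position"],float)
    T=np.array(p["tool_from_camera"]); Q=rot(s["ee_rot"])
    return Q@T[:3,:3], Q@T[:3,3]+np.array(s["eef_pos"])
def ground(p,uv,z,s=None):
    A,c=campose(p,s); d=A@np.array([(uv[0]-p["cx"])/f(p),(uv[1]-p["cy"])/f(p),1])
    return c+d*(z-c[2])/d[2]
def proj(p,X,s=None):
    A,c=campose(p,s); q=A.T@(np.array(X)-c); return q[:2]/q[2]*f(p)+[p["cx"],p["cy"]]
E
python3 - <<'E'
from h import *
s=sense(); print(s)
for n in ["scene","side"]:
    p=capture(n); cv2.imwrite(f"pics/{n}1.png",p["pixels"])
    print(n,p["position"],p["attitude"],p["fov_y"])
    for k in ["wide_stand_board","wide_stand_tab","narrow_stand_board"]:
        for b in boxes_of(p,k): print(k,b,ground(p,b["position"],31).round())
E
```

```text
{'time_s': 0.0, 'joints': array([-1.57239295e+00,  3.13445890e-01,  1.49843682e+00,  3.24546259e-05,
        1.33100542e+00, -2.23405922e-01]), 'dq': array([ 1.23598457e-03, -3.00952852e-04, -4.85056051e-05,  1.39698003e-04,
        2.67201328e-03,  1.22476705e-03]), 'tau': array([-5.14500916e-04, -4.12266684e+01, -2.59749091e+01, -1.99722881e-04,
        4.08172622e-03,  1.41187567e-05]), 'eef_pos': array([ 115.49035032, -511.89850121,  247.73726671]), 'ee_rot': array([-6.41872418e-04,  9.93856600e-01,  1.10673573e-01,  8.83784408e-05]), 'force': array([ 0.29236218,  0.1394852 , -0.03955758]), 'wrist_torque': array([ 0.0497358 , -0.02541381,  0.0341465 ]), 'grip_force': 0.0, 'grip_width': 1.0070674844301486}
scene [-93.29549326 552.47975345 910.32128559] [ 0.15872445 -0.35358341  0.84474705 -0.36903623] 44.26288447092311
wide_stand_board {'position': [174.6, 333.0], 'confidence': 0.94} [592. 246.  31.]
narrow_stand_board {'position': [266.3, 294.3], 'confidence': 0.84} [544.  57.  31.]
side [ 46.2452604  785.51669115 647.5264276 ] [ 0.12678942 -0.22413969  0.83863057 -0.47998396] 47.12437928873867
wide_stand_board {'position': [197.1, 328.1], 'confidence': 0.6} [598. 251.  31.]
wide_stand_tab {'position': [201.0, 324.5], 'confidence': 0.6} [599. 240.  31.]
narrow_stand_board {'position': [284.5, 277.2], 'confidence': 0.78} [552.  46.  31.]
narrow_stand_board {'position': [421.7, 184.8], 'confidence': 0.69} [ 473. -495.   31.]
```

View pics/scene1.png

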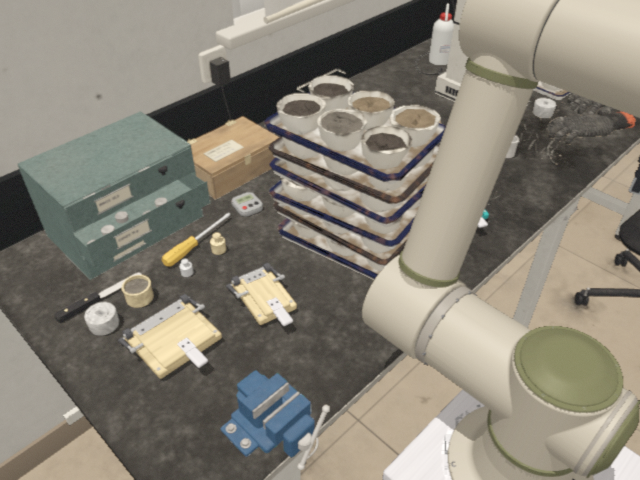

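View pics/side1.png

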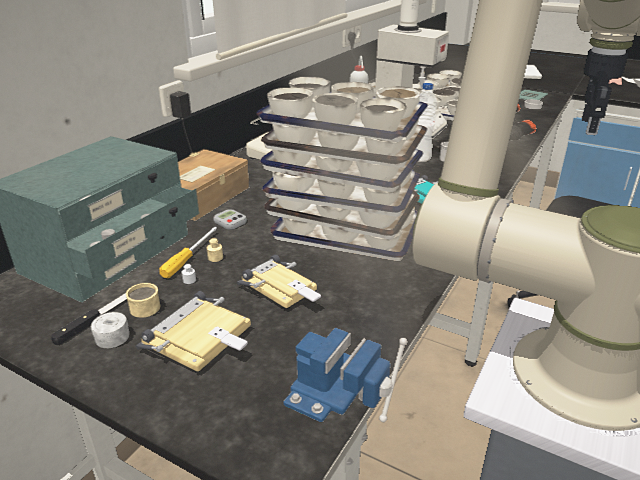

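Both pictures show the wide stand at scene (175,335) / side (197,330), with its white tab at scene (193,352) / side (230,338). The narrow stand is at scene (265,295) / side (283,280), with its tab at scene (280,312). A turquoise look-alike sits behind the trays at side (421,185). The candidates for the tab are scene (193,352) and (280,312). I choose (193,352), on the wider stand at the left, and check it in a close crop.

Run:
```python
import cv2,numpy as np
a=cv2.imread("pics/scene1.png")[280:390,110:240]; b=cv2.imread("pics/side1.png")[280:390,130:260]
cv2.imwrite("pics/crop1.png",np.vstack([cv2.resize(x,None,fx=5,fy=5,interpolation=cv2.INTER_CUBIC)[:550] for x in (a,)])) 
cv2.imwrite("pics/crop2.png",cv2.resize(b,None,fx=5,fy=5,interpolation=cv2.INTER_CUBIC))
```

```text
(no output)
```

View pics/crop1.png

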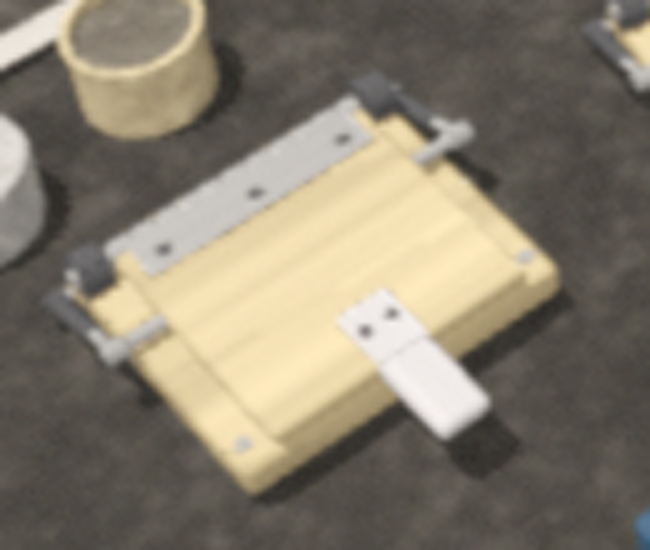

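View pics/crop2.png

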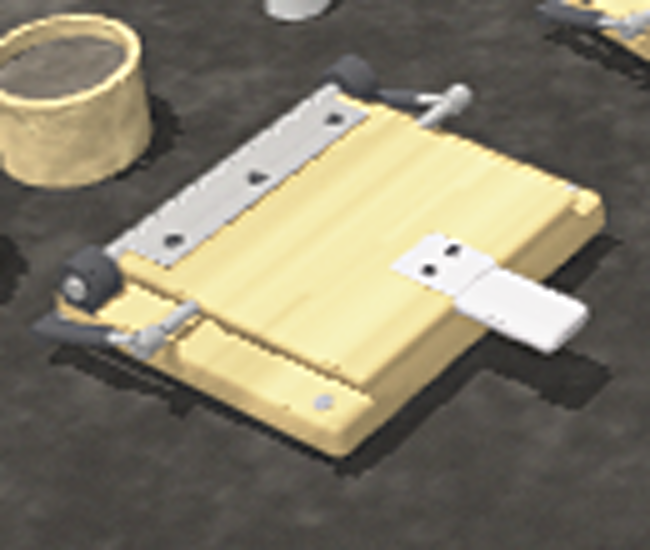

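The crops show the wide stand with its hinge barrels at scene (129,334) and (185,298). The tab's root is at (190,350) and its end at (203,363). It is clearly the wide board, and nothing is under the tab.

Run:
```python
from h import *
for n,P in {"scene":dict(root=(190.4,350.2),end=(203.4,363),hl=(128.6,333.6),hr=(185.4,298.4)),
 "side":dict(root=(225,337.6),end=(243.8,345),hl=(148.4,335),hr=(200.4,296))}.items():
    p=capture(n); g={k:ground(p,v,35 if k in("root","end") else 31) for k,v in P.items()}
    for k in g: print(n,k,g[k].round(1))
    m=(g["hl"]+g["hr"])/2; v=g["end"]-m; h=g["hl"]-g["hr"]
    print("hinge mid",m.round(1),"len",np.hypot(*v[:2]).round(1),"yaw tab->hinge",np.arctan2(-v[1],-v[0]).round(3),"yaw from axis",np.arctan2(-h[0],h[1]).round(3),np.hypot(*h[:2]).round(1), np.hypot(*(g["end"]-g["root"])[:2]))
    if n=="scene":
      for k,(u,v) in dict(vice=(265,380),t1=(130,290),nar=(283,316)).items(): print(k,ground(p,(u,v),40).round())
```

```text
scene root [535.4 249.6  35. ]
scene end [495.7 249.8  35. ]
scene hl [652.1 308.3  31. ]
scene hr [649.7 179.5  31. ]
hinge mid [650.9 243.9  31. ] len 155.3 yaw tab->hinge -0.038 yaw from axis -0.019 128.9 39.6186943092752
vice [388. 197.  40.]
t1 [739. 249.  40.]
nar [473.  77.  40.]
side root [537.7 249.6  35. ]
side end [499.4 248.6  35. ]
side hl [657.5 305.7  31. ]
side hr [654.3 176.3  31. ]
hinge mid [655.9 241.   31. ] len 156.7 yaw tab->hinge -0.049 yaw from axis -0.025 129.5 38.32472811001878
```

Emit:
drive_tool --commands "0 0 0.4 0 0 0 100;0 0 0.4 0 0 0 100;0 0 0.4 0 0 0 100;0 0 0.4 0 0 0 100;0 0 0.4 0 0 0 100;0 0 0 0 0 -0.08 100;0 0 0 0 0 -0.08 100;0 0 0 0 0 -0.08 100;0 0 0 0 0 -0.08 100" --force 25

```text
time_s: 1.25
eef_pos: [115.5, -512.1, 448.3]
ee_rot: [0.0, 1.0, -0.016, -0.0]
force: [0.4, -0.7, -0.1]
grip_width: 1.0
grip_force: 0.0
```

Emit:
drive_tool --commands "0.16 0.34 0 0 0 0 100;0.16 0.34 0 0 0 0 100;0.16 0.34 0 0 0 0 100;0.16 0.34 0 0 0 0 100;0.16 0.34 0 0 0 0 100;0.16 0.34 0 0 0 0 100;0.16 0.34 0 0 0 0 100;0.16 0.34 0 0 0 0 100;0.16 0.34 0 0 0 0 100;0.16 0.34 0 0 0 0 100;0.16 0.34 0 0 0 0 100;0.16 0.34 0 0 0 0 100;0.16 0.34 0 0 0 0 100;0.16 0.34 0 0 0 0 100;0.16 0.34 0 0 0 0 100;0.16 0.34 0 0 0 0 100;0.16 0.34 0 0 0 0 100;0.16 0.34 0 0 0 0 100;0.16 0.34 0 0 0 0 100;0.16 0.34 0 0 0 0 100"

```text
time_s: 2.92
eef_pos: [435.7, 170.0, 448.4]
ee_rot: [0.0, 1.0, -0.014, 0.0]
force: [1.2, -1.3, -0.3]
grip_width: 1.001
grip_force: 0.0
```

Emit:
drive_tool --commands "0.24 0.26 0 0 0 0 100;0.24 0.26 0 0 0 0 100;0.24 0.26 0 0 0 0 100;0 0 -0.4 0 0 0 100;0 0 -0.4 0 0 0 100;0 0 -0.4 0 0 0 100;0 0 -0.4 0 0 0 100;0 0 -0.4 0 0 0 100;0 0 -0.4 0 0 0 100;0 0 -0.3 0 0 0 100;0 0 0 0 0 0 100;0 0 0 0 0 0 100"

```text
time_s: 3.92
eef_pos: [507.4, 245.8, 178.4]
ee_rot: [0.0, 1.0, -0.015, -0.001]
force: [-0.1, -0.7, 0.2]
grip_width: 1.0
grip_force: 0.0
```

Run:
```python
from h import *
s=sense(); print(s["eef_pos"].round(1)); p=capture("wrist"); im=p["pixels"].copy(); A,c=campose(p,s); print(c.round())
for X in [(509.5,249,35),(652,244,31),(537,249,35)]:
    u=proj(p,X,s); print(u.round()); cv2.circle(im,tuple(int(v) for v in u),4,(0,0,255),1)
for b in boxes_of(p,"wide_stand_tab"): print(b,ground(p,b["position"],35,s).round())
cv2.imwrite("pics/w1.png",im)
```

```text
[507.4 245.8 178.4]
[574. 244. 304.]
[313. 223.]
[313.  11.]
[311. 186.]
{'position': [314.2, 91.8], 'confidence': 0.86} [602. 245.  35.]
{'position': [312.4, 86.5], 'confidence': 0.34} [605. 246.  35.]
```

View pics/w1.png

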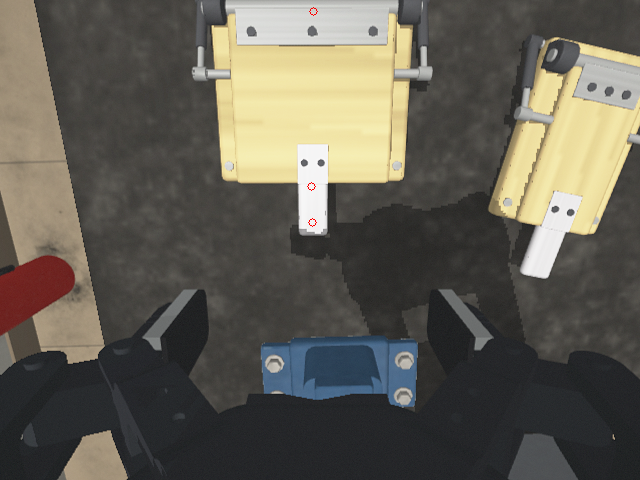

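The wrist view shows the tab at (313,145–233) with the projected tab point on it, about 4 mm too far out. The vice is at (340,370), close in front, so I grip straight down across the tab's width.

Emit:
drive_tool --commands "0.03 0.03 -0.3 0 0 0 100;0 0 -0.4 0 0 0 100;0 0 -0.4 0 0 0 100;0 0 -0.2 0 0 0 100;0 0 -0.17 0 0 0 80;0 0 0 0 0 0 50;0 0 0 0 0 0 0;0 0 0 0 0 0 0;0 0 0 0 0 0 0;0 0 0 0 0 0 0;0 0 0 0 0 0 0;0 0 0 0 0 0 0" --force 25

```text
time_s: 5.02
eef_pos: [511.5, 249.2, 33.3]
ee_rot: [-0.0, 1.0, -0.015, 0.002]
force: [-0.7, -0.5, 8.2]
grip_width: 0.25
grip_force: 29.0
```

Emit:
drive_tool --commands "0.016 0 0.215 0 0 0 0;0.048 0 0.21 0 0 0 0;0.079 0 0.2 0 0 0 0;0.109 -0.005 0.187 0 0 0 0;0 0 0 0 0 0 0"

```text
time_s: 5.43
eef_pos: [537.4, 248.5, 116.3]
ee_rot: [-0.001, 1.0, -0.015, 0.002]
force: [-6.0, 0.2, 3.9]
grip_width: 0.253
grip_force: 28.1
```

Run:
```python
from h import *
p=capture("side"); cv2.imwrite("pics/s2.png",cv2.resize(p["pixels"][200:400,100:340],None,fx=3,fy=3))
```

```text
(no output)
```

View pics/s2.png

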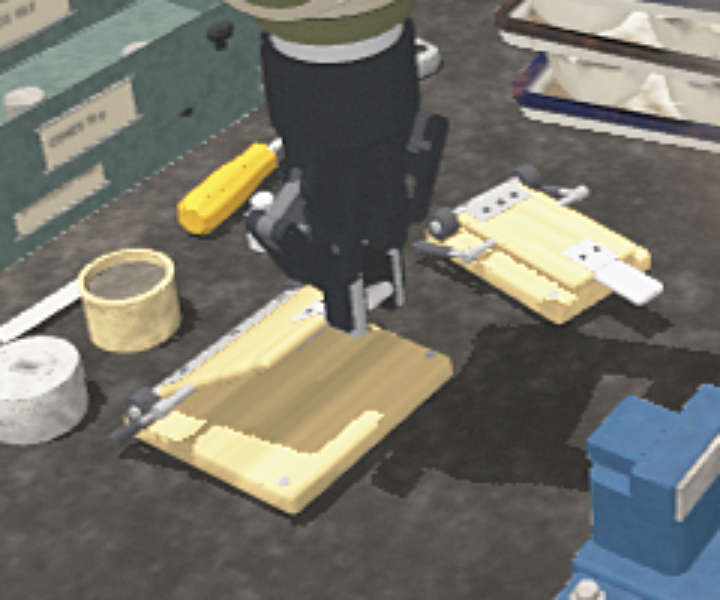

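The board follows the gripper at about 0.6 rad, with the tab held between the fingers at (375,300). The narrow stand is still flat. I continue the arc.

Emit:
drive_tool --commands "0.134 -0.005 0.169 0 0 0 0;0.159 -0.005 0.146 0 0 0 0;0.178 -0.005 0.121 0 0 0 0;0.195 -0.005 0.093 0 0 0 0;0.207 -0.005 0.063 0 0 0 0;0.213 -0.005 0.031 0 0 0 0;0.14 0 0.005 0 0 0 0;0 0 0 0 0 0 0;0 0 0 0 0 0 0"

```text
time_s: 6.23
eef_pos: [659.0, 245.2, 175.6]
ee_rot: [-0.0, 1.0, -0.015, 0.001]
force: [0.5, -1.1, 4.5]
grip_width: 0.248
grip_force: 29.5
```

Emit:
drive_tool --commands "0.05 0 0 0 0 0 0;0 0 0 0 0 0 100;0 0 0 0 0 0 100;0 0 0 0 0 0 100;0 0 0 0 0 0 100;0 0 0 0 0 0 100;0 0 0 0 0 0 100;0 0 0.3 0 0 0 100;0 0 0.4 0 0 0 100;0 0 0.4 0 0 0 100;-0.3 0 0.2 0 0 0 100;-0.4 0 0 0 0 0 100;-0.4 0 0 0 0 0 100;-0.4 0 0 0 0 0 100;0 0 0 0 0 0 100;0 0 0 0 0 0 100;0 0 0 0 0 0 100"

```text
time_s: 7.65
eef_pos: [513.8, 245.4, 306.0]
ee_rot: [-0.0, 1.0, -0.015, 0.001]
force: [0.5, -0.2, -0.5]
grip_width: 1.001
grip_force: 0.0
```

Run:
```python
from h import *
p=capture("side"); cv2.imwrite("pics/s3.png",cv2.resize(p["pixels"][200:400,100:340],None,fx=3,fy=3)); print(sense()["force"])
```

```text
[-0.35611875 -0.37402634  0.38842751]
```

View pics/s3.png

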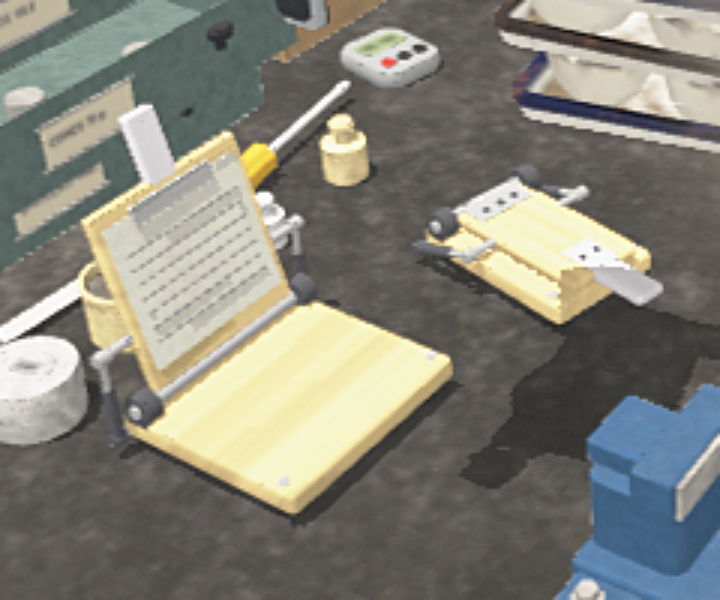

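The board is open and leaning back (tab tip at side pixel (145,236)), and the narrow stand is flat. I check the angle and hand in.

Run:
```python
from h import *
p=capture("side"); 
for t in (1.6,1.7,1.85): print(t,proj(p,(655-155*np.cos(t),244,31+155*np.sin(t))).round(1))
print(finish_job())
```

```text
1.6 [160.3 240.1]
1.7 [153.4 238.3]
1.85 [143.9 237.3]
the job is handed in; nothing more can be done
None
```

The wider stand's board is open at its stop: the tab tip in the side picture matches 1.85 rad. It stands by itself, the arm is clear of it, the narrower stand is still folded flat, and the job is handed in.

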